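# Set the turntable selector and press its start pad

### The job

Turn the press-and-turn selector on the display turntable's control console to the orange marker, pushing the dial down while it turns and letting it spring fully up again at the orange marker. Then, and only then, press the flat blue start pad with about 10 newtons (never 20) for one second and let go. Do not force the dial while it is locked, and leave the toys and bricks where they are.

Things in the scene. Friction and masses are not known exactly. Their poses are not given: they have to be found in the camera images.
- console: Grey control console, fixed, 180 (x) x 330 (y) x 60 mm high; origin at the centre of its underside, its top face is 60 mm above it; x points to its far edge (12 o'clock), y to its left. The dial axis is at x 0, y +70 mm; the start pad's centre at x 0, y -105 mm.
- dial_hub (a point): Point on the selector's vertical axis at the height of the top of its black round skirt (16 mm above the console top when up; sinks with it). Skirt: disc of 100 mm diameter, 8 mm thick. On it an upright grip bar 14 mm wide, 20 mm tall, reaching 46 mm from the axis at the pointer end (white line on top), 38 mm at the other.
- pointer (a point): Imaginary point on the pointer's line, 66 mm from the dial's axis at skirt-top height, turning with the dial. At a seated position it lies right above the marker.
- dial (a joint): Selector angle, rad, counter-clockwise from above positive; 0 = rest position (the start), pointer along the console's +x. Seven positions every 45 deg from -135 to +135 deg, stops 6 deg beyond (no way round through 180). 3 deg of play when seated. Let go within 15 deg of a position it centres itself and springs up there, else it may go to the neighbour.
- dial_press (a joint): How far the selector is pushed down, m: 0 fully up, 0.006 at its stop. Spring: 4 N to start moving, 10 N at the stop. Up, the dial is locked; pushed down 3 mm (7 N) or more it turns, with a detent bump between positions that vanishes at the stop. Pressing the skirt with shut fingertips works; the bar's side or friction then turns it.
- key_top (a point): Centre of the top face of the start pad, a flat blue membrane key 44 x 44 mm with a white ring, 3 mm proud of the console top (63 mm above its underside). It gives about 1.5 to 2 mm at 10 N and has a stop at 2.5 mm; beyond that it is rigid.
- key (a joint): How far the start pad is pressed, m (0 released, 0.0025 at its stop).
- mark_orange: Orange round clip-on marker, 15 mm diameter, 3 mm high, fixed on the console top 66 mm from the dial's axis at one of the positions -135, -90, -45, 45, 90, 135 deg (which one varies); origin at the centre of its underside.
- mark_blue: Blue round clip-on marker, 15 mm diameter, 3 mm high, fixed on the console top 66 mm from the dial's axis at one of the positions -135, -90, -45, 45, 90, 135 deg (which one varies); origin at the centre of its underside.
- mark_green: Green round clip-on marker, 15 mm diameter, 3 mm high, fixed on the console top 66 mm from the dial's axis at one of the positions -135, -90, -45, 45, 90, 135 deg (which one varies); origin at the centre of its underside.
- mark_yellow: Yellow round clip-on marker, 15 mm diameter, 3 mm high, fixed on the console top 66 mm from the dial's axis at one of the positions -135, -90, -45, 45, 90, 135 deg (which one varies); origin at the centre of its underside.
- mark_red: Red round clip-on marker, 15 mm diameter, 3 mm high, fixed on the console top 66 mm from the dial's axis at one of the positions -135, -90, -45, 45, 90, 135 deg (which one varies); origin at the centre of its underside.
- mark_black: Black round clip-on marker, 15 mm diameter, 3 mm high, fixed on the console top 66 mm from the dial's axis at one of the positions -135, -90, -45, 45, 90, 135 deg (which one varies); origin at the centre of its underside.
- turntable: Round display turntable, fixed, 240 mm diameter, top 30 mm above its underside (origin), left of the console; carries two toys.
- helicopter: Loose red toy helicopter on the turntable, 155 mm long, 85 mm high; origin under its skids. Leave alone.
- spinning_top: Loose dark wooden spinning top standing on the turntable, 56 mm diameter, 50 mm high; origin at its foot. Leave alone.
- brick_a: Loose smooth orange brick 32 x 64 x 22 mm on the shelf beyond the console; origin under its centre. Leave alone.
- brick_b: Another such brick. Leave alone.
- brick_box: Open plywood box of bricks, fixed, 170 x 150 x 80 mm, its lid standing up 250 mm high at its far side, right of the console; origin under its centre.

How it is judged:
By the outcome, as a careful person would: the job done as asked, in the order asked, and still so for the second after the job is handed in, with the robot touching nothing.
It also fails if it takes over 51 s, if anything falls off the work surface, if the arm or the gripper's body presses on something with over 40 N, if the wrist force passes 120 N, or if a joint passes its speed limit or range.

### The arm

A 7-joint arm with a two-finger parallel gripper is mounted at the origin on the work surface. World frame = base frame: x ahead of the robot, y to its left, z up, the work surface at z = 0. Lengths are in mm, angles in rad, forces in N, time in s.
With the tool pointing down it reaches from about 425 to 950 mm from the base axis. Payload 16.7 kg.
Tool frame: the origin (TCP) lies at the very end of the fingers, on their centre line; the grasp point (between the pads) lies 19 mm behind it (env.tcp_to_grasp is the distance from the TCP to the grasp point, in mm); y points along the fingers, x is the direction in which the jaws open and shut, and the axes are right-handed (so a half turn about y gives the same grasp; the last joint's range is limited). The gripper opens to 94 mm and grips with 3 to 60 N. Pads are 16 mm wide; open, the fingers measure 119 mm over their backs; the gripper's body (75 mm by 177 mm) begins 78 mm behind the grasp point.
Start: joints at [1.127, 0.426, 0.074, 1.606, -0.034, 1.111, -0.067], TCP at [195.443, -646.047, 205.467] pointing down, gripper open.
Joint ranges: [-2.85, 2.85], [-0.5, 2.14], [-1.23, 1.37], [0.21, 2.46], [-1.02, 4.16], [0.16, 2.05], [-2.73, 2.73]. Speed limits (rad/s): [1.89, 1.89, 2.39, 2.39, 3.01, 3.01, 3.01].

### API

Orientations are given as [roll, pitch, yaw] about the fixed x, y, z axes, in that order (R = Rz(yaw) Ry(pitch) Rx(roll)).
In Python, from workcell import env, imaging gives the robot as it stands. Calls block until the motion is done:
- env.move_to(position, orientation): joint-space move of the TCP to a pose.
- env.movel(position, velocity=150, rotation=None, threshold=None): straight line of the TCP; rotation=None keeps the orientation; velocity is the mean speed in mm/s. With threshold (N) it stops when the force on the tool has changed by that much, and returns True; else False.
- env.move_joints(angles): joint-space move.
- env.grip(opening, force=None): finger opening in mm; force is the grip in N (None keeps the last); returns when the fingers have stopped.
- env.pause(seconds).
- env.inverse_kinematics(position, orientation): joint angles nearest the present ones, or None.
- env.get_state(): the state.
- imaging.camera(name): name is "scene" or "top" or "wrist"; returns a dict with "frame" (400x640x3 uint8, red, green, blue), "fx", "fy", "cx", "cy" (pixels), "rvec" (rotation vector, rad) and "tvec" (3), from world to camera coordinates, as OpenCV has them. Camera axes: x right, y down, z forward; pixel columns grow to the right and rows downward; lengths in mm; the calibration is good to about 2 mm. A picture is of the moment at which its call begins. There is no depth.
A pose or a line that the arm cannot do raises env.IKError and nothing moves.
- env.job_done(): hands the job in, once; it reports no verdict.
The state is a dict: "t": time; "joint_pos": joint angles; "joint_velocities": joint speeds; "joint_efforts": joint torques, N m; "tcp_pos": TCP position; "ee_rot": TCP orientation; "wrist_force": force on the tool from outside, world axes, zero at the start; "moment": the same for the moment, N m; "gripper_width": finger opening in mm.
Only numpy, scipy, OpenCV 4.12 (cv2) and the standard library are available. Lean on these libraries where they do the work, as an engineer would, in place of code of your own. Each camera call takes 0.05 s, during which the arm holds its last target.

## Working session

There is one attempt and no reset: what is moved stays moved. The work goes in short steps, each a Python script; the robot and the scene stay as the last script left them, time stands still between calls to the robot, and variables do not carry over. Pictures are saved under pics/ and viewed, and the job is handed in when it is done.

```bash
mkdir -p pics; ls
python3 - <<'E'
from workcell import env, imaging
import cv2
for n in("scene","top","wrist"):
    c=imaging.camera(n); cv2.imwrite(f"pics/{n}0.png",c["frame"][:,:,::-1])
    print(n,{k:c[k] for k in c if k!="frame"})
print(env.get_state())
E
```

```text
pics
scene {'fx': 452.60995691182103, 'fy': 452.60995691182103, 'cx': 314.46590265790013, 'cy': 198.19396830412114, 'rvec': array([ 1.63058304,  2.08688624, -0.6876212 ]), 'tvec': array([ 150.96746367, -420.06788389, 1711.72758605])}
top {'fx': 419.07012485927686, 'fy': 419.07012485927686, 'cx': 322.97276082569596, 'cy': 202.00250701724735, 'rvec': array([ 2.17456982, -2.1441971 ,  0.12750503]), 'tvec': array([  16.93914563,  603.44022441, 1195.55835801])}
wrist {'fx': 324.90706525809577, 'fy': 324.90706525809577, 'cx': 322.15204134161434, 'cy': 194.451560845033, 'rvec': array([-2.34494166,  1.74179777,  0.23233632]), 'tvec': array([-673.80122254,  -26.36435457,  390.83397524])}
{'t': 0.15, 'joint_pos': array([ 1.12750927,  0.42657581,  0.07389793,  1.60643206, -0.03408932,
        1.11078988, -0.06709108]), 'joint_velocities': array([-1.72915707e-03, -3.35528668e-03,  3.67398474e-04, -1.20952880e-03,
        4.28760105e-04, -2.94175991e-05, -3.30566058e-04]), 'joint_efforts': array([ 5.21115406e-03, -9.36279845e+01,  3.66992131e+00, -4.54418027e+01,
       -4.86787269e-02,  1.80335948e-02,  1.01958226e-04]), 'tcp_pos': array([ 195.32252407, -645.78619658,  204.95841524]), 'ee_rot': array([-1.57088201e+00,  9.41068695e-04, -1.27706480e+00]), 'wrist_force': array([0.22542351, 0.03252226, 0.32997171]), 'moment': array([-0.00177157,  0.01304065, -0.02337821]), 'gripper_width': 94.10989756169616}
```

View pics/top0.png

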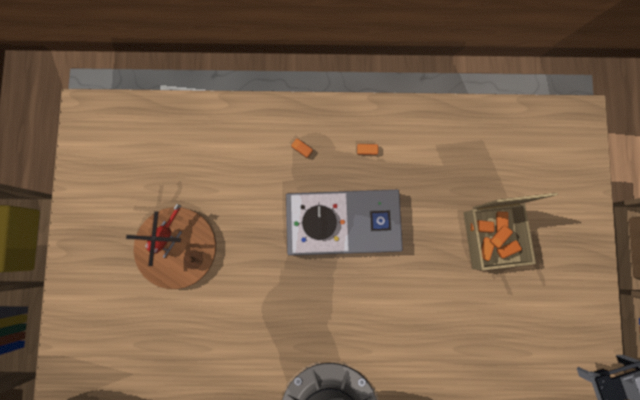

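View pics/scene0.png

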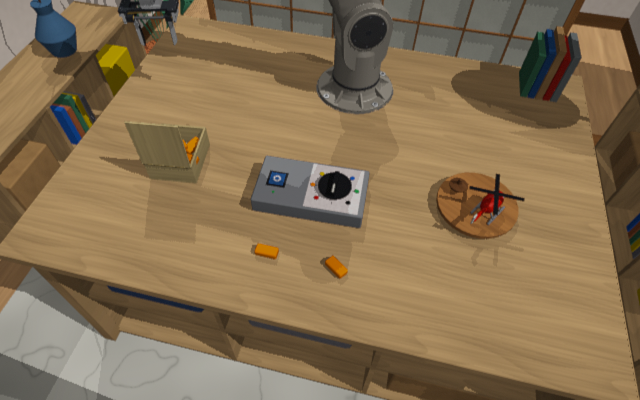

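The top picture shows the console at about (345,222), the dial at (320,222), and the start pad at (380,221). I'll zoom in to read the markers.

Run:
```python
import cv2
a=cv2.imread("pics/top0.png")[180:265,280:410]; b=cv2.imread("pics/scene0.png")[150:232,245:375]
cv2.imwrite("pics/ta.png",cv2.resize(a,None,fx=6,fy=6,interpolation=cv2.INTER_CUBIC))
cv2.imwrite("pics/sb.png",cv2.resize(b,None,fx=6,fy=6,interpolation=cv2.INTER_CUBIC))
```

```text
(no output)
```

View pics/ta.png

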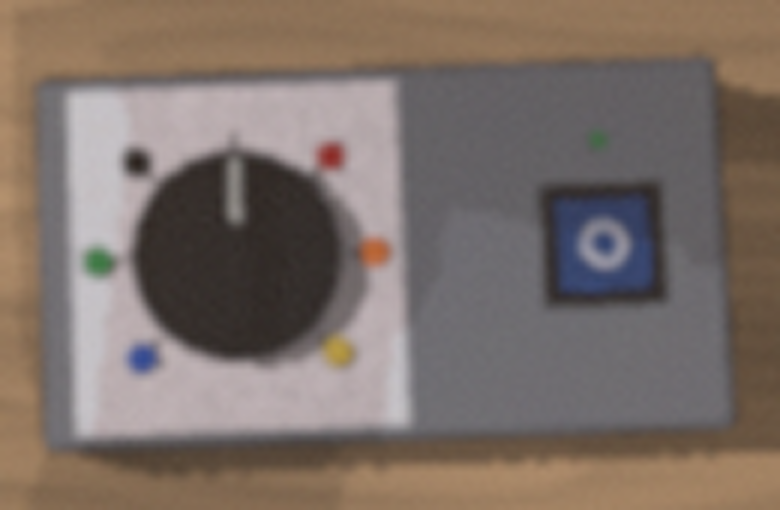

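View pics/sb.png

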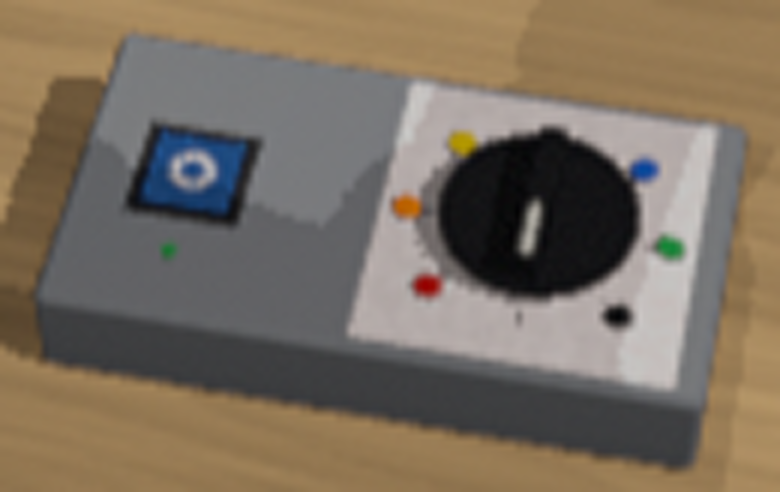

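Orange is at zoom (375,252) in the top view and (407,206) in the scene view, which puts it at the -90° position, on the side towards the pad. Next I'll fit the console pose from both views.

```bash
cat > h.py <<'E'
import numpy as np, cv2
from scipy.optimize import least_squares
def P(names):
    d={'key':(0,-105,63),'or':(-90,),'red':(-45,),'yel':(-135,),'blk':(45,),'grn':(90,),'blu':(135,),
     'c++':(90,165,60),'c+-':(90,-165,60),'c-+':(-90,165,60),'c--':(-90,-165,60)}
    o=[]
    for n in names:
        v=d[n]
        if len(v)==1: a=np.radians(v[0]); v=(66*np.cos(a),70+66*np.sin(a),63)
        o.append(v)
    return np.array(o,float)
def w(p,X):
    c,s=np.cos(p[2]),np.sin(p[2]); R=np.array([[c,-s,0],[s,c,0],[0,0,1]])
    return X@R.T+[p[0],p[1],0]
def fit(obs,p0=(650,0,0)): # list of (cam,{name:(u,v)})
    def res(p):
        r=[]
        for c,o in obs:
            K=np.array([[c['fx'],0,c['cx']],[0,c['fy'],c['cy']],[0,0,1.]])
            q=cv2.projectPoints(w(p,P(o)),c['rvec'],c['tvec'],K,None)[0][:,0]
            r.append((q-np.array(list(o.values()))).ravel())
        return np.concatenate(r)
    s=least_squares(res,p0,loss='soft_l1'); return s.x,res(s.x)
E
python3 - <<'E'
from workcell import env, imaging
from h import *
T={'or':(375,252),'red':(331,156),'yel':(340,352),'blk':(138,162),'grn':(98,263),'blu':(143,358),'key':(604,244),'c++':(40,83),'c+-':(712,60),'c-+':(48,447),'c--':(731,425)}
S={'or':(407,206),'red':(428,286),'yel':(463,143),'blk':(618,316),'grn':(670,248),'blu':(645,170),'key':(194,171),'c++':(700,405),'c+-':(40,302),'c-+':(745,130),'c--':(125,37)}
g=lambda d,ox,oy:{k:((u+.5)/6-.5+ox,(v+.5)/6-.5+oy) for k,(u,v) in d.items()}
ct,cs=imaging.camera('top'),imaging.camera('scene')
t,s=(ct,g(T,280,180)),(cs,g(S,245,150))
for o in([t],[s],[t,s]):
    p,r=fit(o); print(p,np.degrees(p[2]),np.abs(r).max(),r.std())
D=w(p,np.array([[0,70,76.],[0,-105,63]])); print(D)
st=env.get_state(); print(st['t'])
for sg in(1,-1):
  y0=p[2]+sg*np.pi/2
  for dy in (0,-np.pi/2):
    for z in(150,76): print(sg,dy,z,np.round(env.inverse_kinematics([D[0,0],D[0,1],z],[-np.pi/2,0,y0+dy]),2))
E
```

```text
[544.54540497 -34.38117465  25.18154385] 1442.7961839864756 1.4559367212891061 0.6430580953565037
[ 5.45929455e+02 -3.31944429e+01  5.33226047e-02] 3.0551601997448956 2.0355533204490257 0.6855283160084832
[ 5.45036436e+02 -3.38408447e+01  5.04036332e-02] 2.887915455747881 2.1911075151492128 0.6677051305471315
[[ 541.5096756    36.07025566   76.        ]
 [ 550.32657705 -138.70749535   63.        ]]
0.25
1 0 150 [ 0.54  0.4  -0.88  1.92  0.37  0.99  1.11]
1 0 76 [ 0.49  0.5  -0.85  1.98  0.49  0.88  1.  ]
1 -1.5707963267948966 150 [ 0.37  0.34 -0.66  1.93  0.25  0.96 -0.36]
1 -1.5707963267948966 76 [ 0.33  0.44 -0.63  1.99  0.35  0.82 -0.45]
-1 0 150 [ 0.27  0.32 -0.55  1.93  0.2   0.94 -1.89]
-1 0 76 [ 0.22  0.41 -0.49  1.99  0.27  0.8  -1.95]
-1 -1.5707963267948966 150 [-1.08  0.56  1.22  2.   -0.62  1.02 -2.65]
-1 -1.5707963267948966 76 [-1.04  0.74  1.21  2.06 -0.86  0.98 -2.46]
```

Run:
```python
from workcell import env, imaging
from h import *
s=env.get_state(); p=s['tcp_pos']
env.movel([p[0],p[1],400],velocity=300)
env.move_to([541.5,36,330],[-np.pi/2,0,.0504+np.pi/2])
print(env.get_state()['t'],env.get_state()['tcp_pos'])
env.grip(30,10)
env.movel([520,0,230],velocity=250)
c=imaging.camera('wrist'); np.savez('w1.npz',**c)
cv2.imwrite("pics/w1.png",c["frame"][:,:,::-1]); s=env.get_state(); print(s['t'],s['tcp_pos'],s['wrist_force'],s['gripper_width'])
```

```text
3.7583 [541.68998212  35.1563299  329.96615697]
5.4667 [521.16450995   0.83140491 231.59739986] [ 0.28050091 -0.21368067 -0.20993749] 30.44037589755179
```

View pics/w1.png

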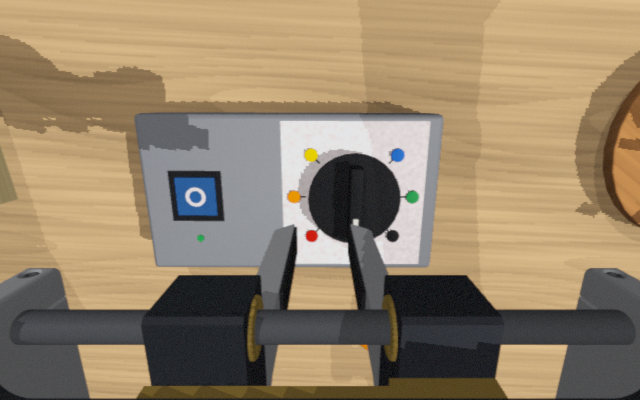

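The wrist view is clear: orange (293,196), green (412,197), pad (196,197). I'll refine the pose from it.

Run:
```python
from h import *
c=dict(np.load('w1.npz')); f=c['frame']; hsv=cv2.cvtColor(f,cv2.COLOR_RGB2HSV)
seed={'or':(293,196),'red':(311,236),'yel':(310,155),'grn':(412,197),'blu':(397,155)}
o={}
for k,(u,v) in seed.items():
    m=(hsv[v-9:v+10,u-9:u+10,1]>120)&(hsv[v-9:v+10,u-9:u+10,2]>90); y,x=np.nonzero(m); o[k]=(x.mean()+u-9,y.mean()+v-9)
print(o); o['key']=(195.8,197); o['blk']=(392.5,236)
p,r=fit([(c,o)],(545,-34,.05)); print(p,np.degrees(p[2]),r.round(1))
print(w(p,np.array([[0,70,76.],[0,-105,63]])))
```

```text
{'or': (np.float64(293.741935483871), np.float64(196.48387096774195)), 'red': (np.float64(311.1078431372549), np.float64(235.48039215686273)), 'yel': (np.float64(310.7368421052632), np.float64(154.85714285714286)), 'grn': (np.float64(411.8867924528302), np.float64(196.5)), 'blu': (np.float64(397.22222222222223), np.float64(154.73809523809524))}
[ 5.43276661e+02 -3.36775479e+01  5.05073114e-02] 2.893855778258568 [-0.3  0.2  0.1  0.4 -0.3 -0.1  0.6  0.1  0.4 -0.1 -0.7 -0.2  0.2 -0.2]
[[ 539.74265171   36.23318648   76.        ]
 [ 548.57767375 -138.54364947   63.        ]]
```

Run:
```python
from workcell import env, imaging
from h import *
X,Y=540.5,36.2; y0=.0505+np.pi/2
def st(m=''):
    s=env.get_state(); print(m,round(s['t'],2),s['tcp_pos'].round(1),np.degrees(s['ee_rot']).round(1),s['wrist_force'].round(1),s['moment'].round(2),round(s['gripper_width'],1))
env.movel([X,Y,110],velocity=150,rotation=[-np.pi/2,0,y0]); st()
env.movel([X,Y,82],velocity=60); st()
print(env.movel([X,Y,70],velocity=15,threshold=6)); st('press')
c=imaging.camera('wrist')
cv2.imwrite("pics/w2.png",c["frame"][:,:,::-1]); st()
```

```text
6.47 [540.9  36.1 110.7] [-90.1   0.   92.9] [ 0.3  0.2 -0.3] [ 0.05 -0.12 -0.05] 29.8
 7.08 [540.4  36.3  81.9] [-90.   -0.   92.9] [ 0.6  0.4 -0.7] [ 0.02 -0.1   0.04] 29.9
True
press 7.72 [540.7  36.2  72.1] [-90.    0.   92.9] [ 0.3 -0.5  7.8] [-0.03  0.01  0.01] 30.3
 7.78 [540.7  36.2  72.2] [-90.    0.   92.9] [-1.1 -0.4  6.4] [-0.1   0.01 -0.04] 30.3
```

View pics/w2.png

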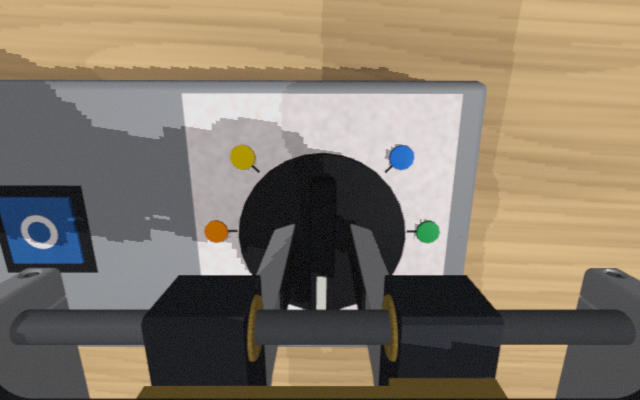

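The fingers straddle the bar (bar at u≈318, fingers at about 275 and 352), and the dial is about 3 mm down. I'll push a little deeper, close lightly on the bar, and start turning.

```bash
cat >> h.py <<'E'
from workcell import env, imaging
X,Y=540.5,36.2; y0=.0505+np.pi/2
def st(m=''):
    s=env.get_state(); print(m,round(s['t'],2),s['tcp_pos'].round(1),np.degrees(s['ee_rot']).round(1),s['wrist_force'].round(1),s['moment'].round(2),round(s['gripper_width'],1)); return s
E
python3 - <<'E'
from h import *
env.movel([X,Y,70.3],velocity=15); st('deep')
env.grip(10,8); st('grip')
for a in (10,20,30):
    env.movel([X,Y,70.3],velocity=20,rotation=[-np.pi/2,0,y0-np.radians(a)]); s=st(a)
    if np.abs(s['wrist_force'][:2]).max()>12 or s['wrist_force'][2]>25: break
c=imaging.camera('wrist')
cv2.imwrite("pics/w3.png",c["frame"][:,:,::-1])
E
```

```text
deep 8.04 [540.7  36.2  70.5] [-90.    0.   92.9] [-2.4 -0.7  8.6] [-0.15  0.32 -0.05] 29.7
grip 8.44 [541.1  36.   70.7] [-90.    0.   92.9] [ 0.  -2.4  8.1] [-0.43 -0.21 -0.04] 13.8
10 8.77 [541.2  35.8  70.7] [-90.1   0.   82.8] [ 0.1 -3.4  7.7] [-0.73 -0.2  -0.  ] 14.3
20 9.09 [541.1  35.7  70.6] [-90.1   0.   72.8] [ 0.9 -3.7  8.2] [-0.94 -0.26 -0.03] 14.1
30 9.42 [541.   35.5  70.6] [-90.1   0.   62.8] [ 1.1 -4.4  7.9] [-1.13 -0.08  0.02] 13.7
```

View pics/w3.png

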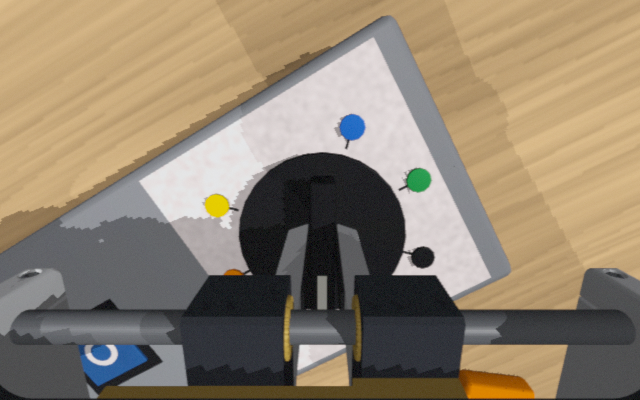

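The dial follows the tool: the bar is held at u≈320 and the console appears turned by about 30°. I'll continue to 90°.

Run:
```python
from h import *
for a in (42,54,66,78,90):
    env.movel([X,Y-.3,70.2],velocity=20,rotation=[-np.pi/2,0,y0-np.radians(a)]); s=st(a)
    if np.abs(s['wrist_force'][:2]).max()>14 or s['wrist_force'][2]>25: break
c=imaging.camera('wrist')
cv2.imwrite("pics/w4.png",c["frame"][:,:,::-1])
```

```text
42 9.82 [540.9  35.3  70.5] [-90.1   0.   50.8] [-1.3 -3.5  8.2] [-0.96  0.05 -0.04] 14.1
54 10.18 [540.8  35.2  70.5] [-90.1   0.   38.8] [-1.7 -4.8  8.2] [-1.22  0.18  0.07] 13.7
66 10.54 [540.6  35.   70.4] [-90.1   0.   26.8] [-1.6 -5.2  7.8] [-1.3   0.33 -0.01] 14.1
78 10.9 [540.4  35.   70.3] [-90.1   0.   14.8] [-3.4 -6.1  9.2] [-1.37  0.49 -0.06] 14.1
90 11.26 [540.2  34.9  70.3] [-90.1   0.    2.8] [-3.7 -5.4  8.7] [-1.46  0.74 -0.02] 14.2
```

View pics/w4.png

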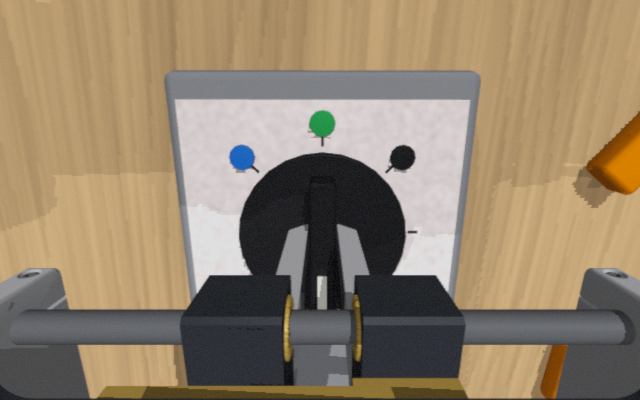

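The bar is in line with green (322,124) on the far side, so the pointer end is at orange. I'll open the fingers, lift straight up, and check.

Run:
```python
from h import *
env.grip(32); st('open')
p=env.get_state()['tcp_pos']
env.movel([X,Y-.3,84],velocity=30); st('up')
env.movel([X,Y,230],velocity=250)
env.movel([520,-30,260],velocity=250)
c=imaging.camera('wrist'); st()
cv2.imwrite("pics/w5.png",c["frame"][:,:,::-1])
c=imaging.camera('scene'); cv2.imwrite("pics/s5.png",cv2.resize(c["frame"][150:232,245:375,::-1],None,fx=6,fy=6,interpolation=cv2.INTER_CUBIC))
```

```text
open 11.81 [541.4  36.   70.7] [-90.   -0.1   2.9] [ 0.5 -1.2  7.4] [-0.15 -0.23  0.05] 32.0
up 12.42 [540.3  35.9  83.8] [-90.    0.    2.9] [-1.2  0.6 -0.2] [-0.08 -0.08 -0.04] 31.8
 13.65 [519.5 -29.8 258.8] [-90.    0.1   2.9] [0.9 1.7 0.1] [-0.06 -0.13  0.01] 32.4
```

View pics/w5.png

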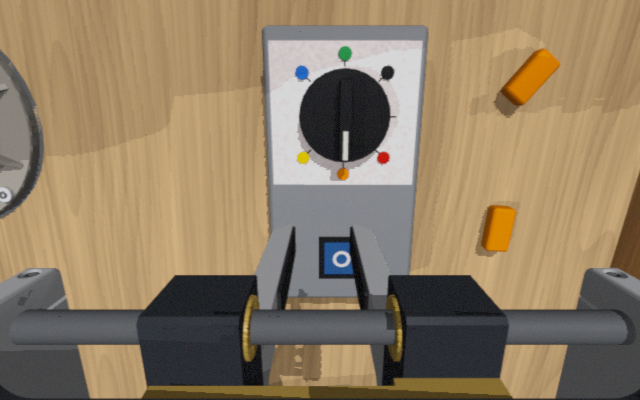

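View pics/s5.png

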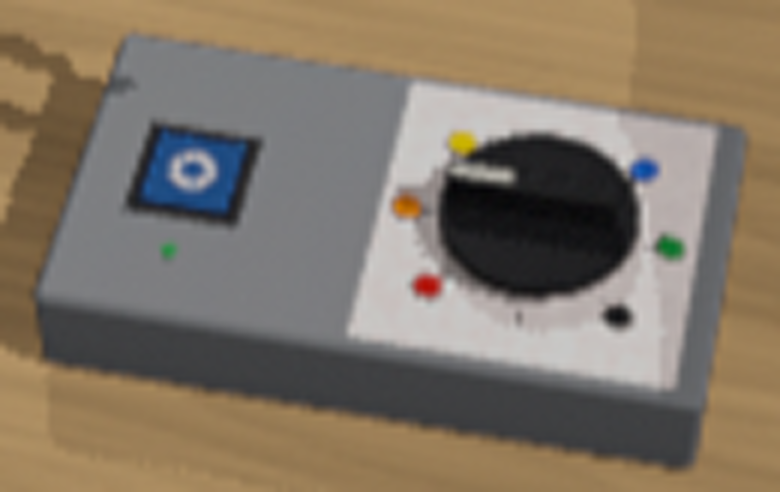

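The white pointer line (345,133–158) points at orange (343,174). The skirt outline in the scene view matches the one before I started, so the dial is fully up. Next is the pad, with the fingers shut.

Run:
```python
from h import *
env.grip(0,20)
KX,KY=549.3,-138.6
env.movel([KX,KY,90],velocity=200); env.movel([KX,KY,68],velocity=50); env.pause(.3)
b=np.mean([ (env.pause(.03),env.get_state()['wrist_force'][2])[1] for _ in range(6)]); st('free'); 
print(env.movel([KX,KY,59.5],velocity=6,threshold=8))
s=env.get_state(); t0=s['t']; L=[]
zc=s['tcp_pos'][2]
while env.get_state()['t']<t0+.95:
    env.pause(.06); s=env.get_state(); L.append((round(s['t']-t0,2),round(s['wrist_force'][2]-b,1),round(s['tcp_pos'][2],2)))
    if len(L) in (2,5):
        F=np.mean([x[1] for x in L[-2:]]); d=np.clip((10-F)/6,-.5,.4)
        if abs(d)>.12: zc-=d; env.movel([KX,KY,zc],velocity=8)
env.movel([KX,KY,80],velocity=60); st('up'); print(b,L)
env.movel([KX,KY,200],velocity=250)
env.movel([480,-60,330],velocity=250)
c=imaging.camera('wrist'); st()
cv2.imwrite("pics/w6.png",c["frame"][:,:,::-1])
c=imaging.camera('scene'); cv2.imwrite("pics/s6.png",c["frame"][:,:,::-1]);cv2.imwrite("pics/s6z.png",cv2.resize(c["frame"][150:232,245:375,::-1],None,fx=6,fy=6,interpolation=cv2.INTER_CUBIC))
```

```text
free 16.6 [ 549.4 -138.6   68.1] [-90.   -0.    2.9] [ 0.8 -0.   0.3] [-0.06 -0.11 -0.02] 0.4
True
up 19.03 [ 549.5 -138.7   80.3] [-90.    0.    2.9] [0.2 0.2 0.3] [-0.03 -0.09 -0.03] 0.2
-0.08431665199380294 [(0.06, np.float64(8.7), np.float64(61.84)), (0.12, np.float64(9.5), np.float64(61.84)), (0.43, np.float64(8.0), np.float64(61.96)), (0.48, np.float64(8.5), np.float64(61.93)), (0.54, np.float64(8.3), np.float64(61.93)), (0.85, np.float64(10.4), np.float64(61.74)), (0.91, np.float64(9.0), np.float64(61.73)), (0.97, np.float64(8.6), np.float64(61.76))]
 20.53 [479.8 -60.8 328.3] [-90.    0.2   2.8] [-0.2  0.5 -0.4] [-0.05 -0.07 -0.04] 0.4
```

View pics/w6.png

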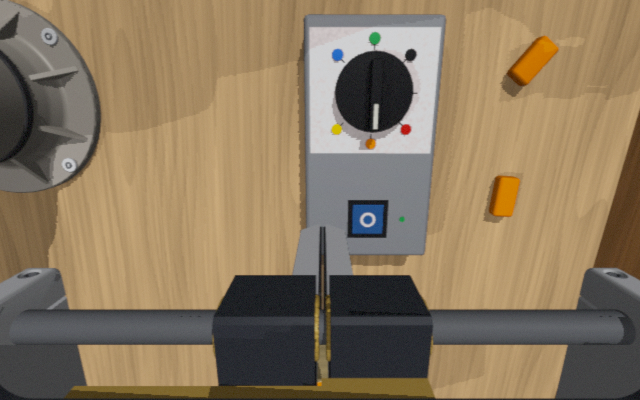

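View pics/s6z.png

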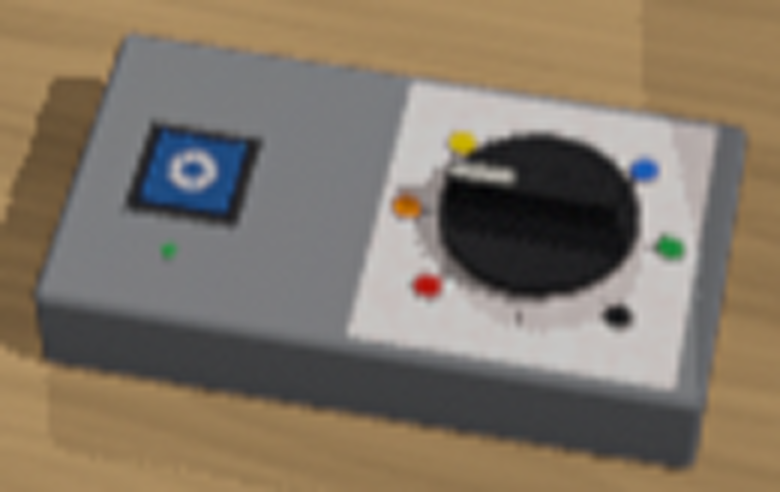

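View pics/s6.png

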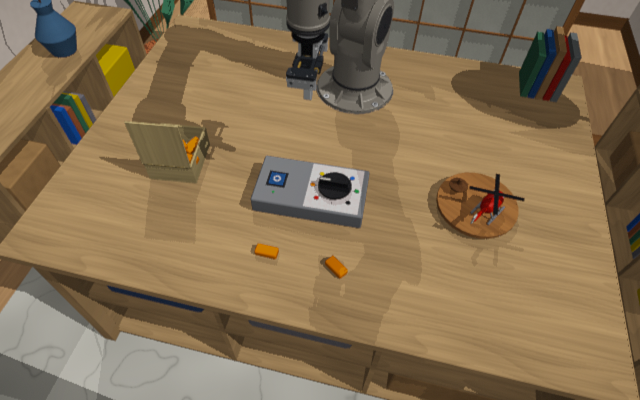

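Run:
```python
from h import *
st(); env.job_done()
```

```text
20.58 [479.8 -60.8 328.3] [-90.    0.2   2.8] [ 0.4  0.8 -0.6] [-0.03 -0.09 -0.02] 0.4
the job is handed in; nothing more can be done
```

I turned the selector to the orange marker, pressed the start pad once afterwards, and handed the job in at 20.6 s.

- **Dial:** I pushed it down about 5 mm with roughly 8–9 N, gripped the bar lightly, and turned it 90° clockwise. I then opened the fingers and lifted off. The pictures show the pointer at orange and the skirt outline the same as at the start, so it looks fully up.
- **Start pad:** I pressed with shut fingertips for about 1 second, plus a short ramp up. The force readings were 8.0–10.4 N, averaging about 8.9 N. That is slightly under 10 N, and no reading came near 20 N. I did not press again, since a second press might count as another start.
- **Afterwards:** the arm was clear of everything with the pad released. The toys and bricks look unmoved in the last scene picture. No picture or reading showed whether the press registered: the small green light looked the same before and after.

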